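# Seal the steam generator's filler cap to the click and start it

### The arm

A 7-joint arm with a two-finger parallel gripper is mounted at the origin on the work surface. World frame = base frame: x ahead of the robot, y to its left, z up, the work surface at z = 0. Lengths are in m, angles in rad, forces in N, time in s.
With the tool pointing down it reaches from about 0.35 to 0.775 m from the base axis. Payload 3.1 kg.
Tool frame: the origin (TCP) lies midway between the tips of the shut fingers; the grasp point (between the pads) lies 19 mm behind it; z points along the fingers, y is the direction in which the jaws open and shut (so a half turn about z gives the same grasp; the last joint's range is limited). The gripper opens to 85 mm and grips with 20 to 120 N. Pads are 22 mm wide; open, the fingers measure 114 mm over their backs; the gripper's body (76 mm by 85 mm) begins 54 mm behind the grasp point. The pads swing forward as they close: fully open they stand 13 mm farther back than shut.
Start: joints at [-1.213, 0.311, 0.014, 1.512, -0.004, 1.319, -0.027], TCP at [0.214, 0.507, 0.194] pointing down, gripper open.
Joint ranges: [-2.7, 2.7], [-0.3, 1.91], [-1.27, 1.3], [0.12, 2.57], [-1.44, 4.58], [0.2, 2.03], [-3.05, 3.05]. Speed limits (rad/s): [2.79, 2.79, 3.14, 3.14, 3.14, 3.14, 3.14].

### API

Orientations are given as a rotation vector (axis times angle).
In Python, from cell import manip gives the robot as it stands. The module is installed in compiled form; this text tells all that it offers.
- The arm moves only by the tool drive_tool, never from a script. Its argument "steps" is a list of rows, each a list of 5 numbers: the closure, from -1 (fully open) to 1 (shut), then the shift along the world's x, y, z in mm, then the turn about the world's z in degrees. In form: [[fingers, x, y, z, roll], ...]. A call has 1 to 10 rows; each row is the pose to reach, as a shift and turn from the pose commanded when the call began; what a row does not reach only later rows make up. A row lasts 1/10 s, in which the tool goes at most 50 mm and 8.59 degrees, less where a joint would pass 70% of its speed; a pose out of reach is approached as far as the arm can. A call with a gripper value outside its range is refused whole. The fingers move at their own pace and stop on an object; "force" is the grip in N (left out, the last holds). Time passes only in rows, so rows that repeat a pose let the fingers close. It gives the time, the measured TCP pose, the force and the opening at its end, in the units of the state.
- manip.sense(): the state, without advancing time (a new reading comes with each control period).
- manip.capture(name): name is "scene" or "top"; returns a dict with "image" (400x640x3 uint8, red, green, blue), "depth" (400x640 float32, m along the optical axis (not along the pixel's ray), 0 where there is no reading), "camera_matrix" (3x3 intrinsics, pixels), "extrinsics" (4x4, takes a point from camera to world coordinates). Camera axes: x right, y down, z forward; pixel columns grow to the right and rows downward; lengths in m; the calibration is good to about 2 mm. A picture is of the moment at which its call begins.
- manip.close_job(): hands the job in, once; it reports no verdict.
Trained networks look in the newest picture that a camera, given by its name, has taken for a name from the list of things; names that differ only in an ending like _2 or _b are one class to them, and where a whole thing is asked for, a point or a joint stands for the part that bears it (a point fixed in the world has none). Each returns a list of dicts, best first, with "conf" (0 to 1); they miss things now and then, are a little off and sometimes report something else, mostly with a low value. They report only what shows in the picture. A call takes as long as a camera call. They do not tell look-alikes from the thing itself.
- manip.outline_of(camera, name): "region" (400x640 bool, what is visible of it) and "rect" ([left, top, right, bottom] in pixels, round what is visible of it).
- manip.place_of(camera, name): "point" ([column, row] in pixels: a listed point, or the origin of a listed thing).
The state is a dict: "clock": time; "joints": joint angles; "qd": joint speeds; "joint_efforts": joint torques, N m; "position": TCP position; "tool_rot": TCP orientation; "force": force on the tool from outside, world axes, zero at the start; "ft_torque": the same for the moment, N m; "opening": opening from 0.0 (shut) to 1.0 (fully open).
Only numpy, scipy, OpenCV 4.12 (cv2) and the standard library are available. Lean on these libraries where they do the work, as an engineer would, in place of code of your own. Each camera call takes 0.05 s, during which the arm holds its last target. There are 200 camera calls.

### The job

The steam generator for the still has been filled and its filler cap is only loosely screwed on. Screw the cap down clockwise until it is fully home and its torque limiter slips with a click (one click is enough, never more than three), then press the green start button fully in and let go. Leave the flask, cup and bottle beside it standing where they are.

Things in the scene. Friction and masses are not known exactly. Their poses are not given: they have to be found in the camera images.
- steam_generator: White steel bench steam generator, fixed; 280 deep (x), 300 wide (y), 210 mm high. Origin: centre of its underside; z up; -x is its front, which looks to the robot's right. The front is upright to 90 mm; from there a grey control panel slopes back at 35 degrees from level (outward normal (-0.574, 0, 0.819)) to the flat top at x = 31 mm, on which brass fittings stand 50 mm tall at x = 90 mm.
- panel (a point): Middle of the sloping control panel (209 mm up the slope, 300 mm across), on its face. z = outward normal, x = up the slope, y = to the generator's left. The cap's axis is at x = 3, y = 65 mm, the start button's at x = -50, y = -70 mm; a steel pressure gauge 62 mm across, 13 mm proud, at x = 50, y = -85 mm.
- cap_grip (a point): On the cap's axis inside its red grip bar, 10 mm below the bar's outer face, 53 mm off the panel when home. Turns with the cap: z = outward along the screw axis (35 degrees from vertical), x = along the bar, y = across it. Bar 56 long, 20 thick, 33 mm tall, on a black disc 68 mm across whose face is 23 mm inward of this point. Grip across the thickness. Tighten: clockwise seen from outside.
- cap_thread (a joint): The cap's threaded bung in the filler neck, rad still to be screwed in: 0 = fully home (hard stop on its seal); starts between 0.5 and 3.2. Turning the cap clockwise lowers it by the same angle and draws the cap in 0.64 mm per rad. It takes about 0.15 N m and stays where it is left. The cap may be let go and regripped on the way.
- cap_clutch (a joint): Torque limiter between the cap's outer shell (disc, bar) and its bung, rad that the shell has slipped clockwise on the bung; 0 at the start, near 0 while the bung turns. With the bung home the shell holds to about 0.4 N m, then slips over sprung lobes 45 degrees apart: the moment falls as it climbs each, and it clicks passing 0.39, 1.18 and 1.96 (a fourth: 2.75). It stays where it is left.
- start_button_top (a point): Centre of the outer face of the green push button, 26 mm across, in a black collar 42 mm across and 12 mm tall. At rest this face is 22 mm off the panel. z = outward, normal to the panel (35 degrees from vertical).
- start_button (a joint): Travel of the start button, m: 0 = out, 0.006 = fully in; it counts as pressed beyond 0.004. Spring return, about 6 N to push fully in.
- flask: Empty conical glass flask with a red stopper, 84 mm across the foot, 155 mm tall, loose on the bench near the generator. Origin: centre of its underside, z up.
- cup: White plastic cup, 72 mm across, 85 mm tall, loose. Origin: centre of its underside, z up.
- reagent_bottle: White plastic bottle with a blue cap, 68 mm across, 165 mm tall, loose. Origin: centre of its underside, z up.
There are look-alikes about, which are no part of the job. What is shaped like the flask but yellow is not meant.

How it is judged:
By the outcome, as a careful person would: the job done as asked, in the order asked, and still so for the second after the job is handed in, with the robot touching nothing.
It also fails if it takes over 69 s, if anything falls off the work surface, if the arm or the gripper's body presses on something with over 40 N, if the wrist force passes 120 N, or if a joint passes its speed limit or range.

## Working session

There is one attempt and no reset: what is moved stays moved. The work goes in short steps, Python scripts to look and compute and a tool call to move; the robot and the scene stay as the last step left them, time stands still between calls to the robot, and variables do not carry over. Pictures are saved under pics/ and viewed, about 8 in all and at most 12, crops included, and the job is handed in when it is done.

Besides the shell and the picture viewer there is one more tool, called after ">>>" as name(argument=value, ...), one argument or row to a line, values as JSON. drive_tool: Moves the arm, as the interface text tells. Its arguments: {"type":"object","properties":{"steps":{"type":"array"},"force":{"type":"number"}},"required":["steps"]}

```bash
mkdir -p pics; cat > h.py <<'E'
from cell import manip
import numpy as np, cv2
from scipy.spatial.transform import Rotation as R
def cap(c): return manip.capture(c)
def save(im,name): cv2.imwrite('pics/'+name,im[:,:,::-1])
def world(d,u,v,z=None):
    K=d['camera_matrix'];E=d['extrinsics']
    z=d['depth'][int(round(v)),int(round(u))] if z is None else z
    p=np.array([(u-K[0,2])/K[0,0]*z,(v-K[1,2])/K[1,1]*z,z])
    return E[:3,:3]@p+E[:3,3]
def cloud(d):
    K=d['camera_matrix'];E=d['extrinsics'];z=d['depth'];v,u=np.mgrid[:400,:640]
    P=np.stack([(u-K[0,2])/K[0,0]*z,(v-K[1,2])/K[1,1]*z,z],-1)
    return P@E[:3,:3].T+E[:3,3]
E
python3 - <<'E'
from h import *
np.set_printoptions(precision=4,suppress=True)
s=manip.sense(); print(s)
ims=[]
for c in ('scene','top'):
    d=cap(c); ims.append(d['image']); save(d['image'],c+'0.png'); np.savez(c+'0.npz',**d)
    print(c,d['extrinsics'][:3,3],d['extrinsics'][:3,2])
    for n in ('steam_generator','panel','cap_grip','start_button_top','flask','cup','reagent_bottle'):
        for r in manip.place_of(c,n)[:3]:
            p=r['point']; 
            w=world(d,*p) if 0<=p[0]<639 and 0<=p[1]<399 else None
            print(n,round(r['conf'],2),p,w)
save(np.vstack(ims)[:, :],'both0.png')
E
```

```text
{'clock': 0.0, 'joints': array([-1.2127,  0.3117,  0.014 ,  1.5131, -0.0044,  1.3192, -0.0272]), 'qd': array([ 0.0003, -0.0005, -0.0007,  0.0008, -0.0006,  0.0001, -0.0022]), 'joint_efforts': array([ -0.0001, -37.9924,   0.1457, -23.0587,   0.0122,   0.0136,
        -0.    ]), 'position': array([0.2138, 0.5059, 0.1925]), 'tool_rot': array([-0.6236, -3.0787,  0.0036]), 'force': array([-0.2374,  0.3031,  0.5757]), 'ft_torque': array([ 0.0162, -0.0029,  0.0279]), 'opening': 0.9991762479506349}
scene [1.2195 0.4554 0.9028] [-0.5991 -0.3425 -0.7237]
steam_generator 0.73 [275.7, 170.5] [ 0.43   -0.1894  0.0226]
cap_grip 0.9 [343.4, 155.0] [0.4436 0.0714 0.203 ]
cap_grip 0.22 [360.4, 293.4] [0.7341 0.2768 0.0537]
start_button_top 0.6 [297.3, 185.0] [ 0.5581 -0.0135  0.1418]
flask 0.82 [361.7, 295.8] [0.7346 0.2811 0.0468]
flask 0.81 [423.5, 331.3] [0.7508 0.4462 0.0517]
flask 0.75 [490.4, 280.3] [0.5324 0.5473 0.0466]
cup 0.61 [276.3, 171.1] [ 0.4297 -0.1873  0.0205]
reagent_bottle 0.85 [404.6, 277.0] [0.6294 0.3529 0.0445]
top [0.4921 0.1085 1.2231] [ 0.0942  0.001  -0.9956]
steam_generator 0.61 [326.6, 230.4] [0.5293 0.1057 0.1776]
cap_grip 0.65 [335.5, 256.8] [0.4565 0.0798 0.2133]
start_button_top 0.43 [367.6, 225.3] [ 0.5485 -0.0152  0.1403]
flask 0.95 [194.3, 237.2] [0.5024 0.5241 0.0573]
flask 0.84 [275.7, 176.8] [0.6945 0.2672 0.0999]
flask 0.77 [227.4, 173.6] [0.7082 0.428  0.0615]
cup 0.85 [421.4, 271.4] [ 0.4079 -0.2101  0.0018]
reagent_bottle 0.65 [366.6, 222.8] [ 0.5555 -0.0114  0.1463]
reagent_bottle 0.62 [256.1, 210.4] [0.5872 0.3208 0.1146]
```

View pics/scene0.png

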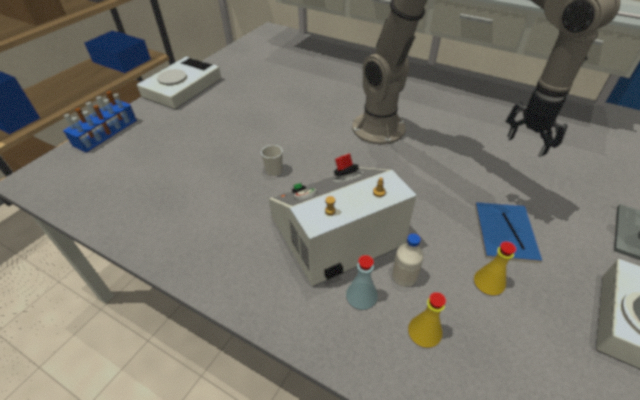

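View pics/top0.png

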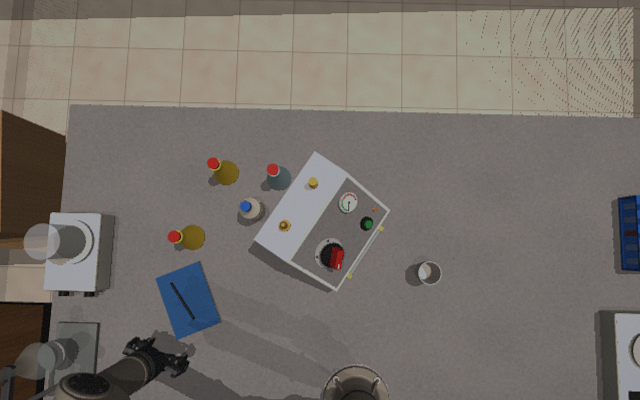

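```bash
cat >> h.py <<'E'
def frame(yaw):
    e=np.array([np.cos(yaw),np.sin(yaw),0]);z=np.array([0,0,1.])
    u=.8192*e+.5736*z; n=-.5736*e+.8192*z
    return np.stack([u,np.cross(n,u),n],1)   # columns: up slope, left, normal
E
python3 - <<'E'
from h import *
np.set_printoptions(precision=4,suppress=True)
ds={}
for c in ('top','scene'):
    d=dict(np.load(c+'0.npz')); P=cloud(d); ds[c]=d
    im=d['image'].astype(int)
    # panel plane from points between
    if c=='top':
        poly=np.array([[350,186],[382,210],[334,282],[298,258]])
        m=np.zeros((400,640),np.uint8); cv2.fillPoly(m,[poly],1); Q=P[(m>0)&(d['depth']>0)]
        best=0;rng=np.random.default_rng(0)
        for _ in range(500):
            a=Q[rng.choice(len(Q),3,False)];n=np.cross(a[1]-a[0],a[2]-a[0]);n/=np.linalg.norm(n)+1e-12
            k=abs((Q-a[0])@n)<.003
            if k.sum()>best: best=k.sum();K=k
        q=Q[K];cc=q.mean(0);n=np.linalg.svd(q-cc)[2][2];n*=np.sign(n[2])
        print('plane',n,'tilt',np.degrees(np.arccos(n[2])),best,len(Q)); yaw=np.arctan2(-n[1],-n[0]);print('yaw',np.degrees(yaw), 'offset',n@cc)
        F=frame(yaw); n0=n@cc
    # top edge / body: whole generator mask
    red=(im[...,0]>130)&(im[...,1]<70)&(im[...,2]<70)&(d['depth']>0)
    Rr=P[red&(abs(P[...,0]-.45)<.08)&(abs(P[...,1]-.075)<.08)]
    L=Rr@F; L[:,2]-=n0
    print(c,'red n',len(L),'w pct',np.percentile(L[:,2],[2,50,90,98]))
    top=L[L[:,2]>np.percentile(L[:,2],95)-.008]
    uv=top[:,:2].astype(np.float32); print('rect',cv2.minAreaRect(uv*1000),'mean',uv.mean(0))
    g=(im[...,1]>im[...,0]+25)&(im[...,1]>im[...,2]+15)&(d['depth']>0)
    G=P[g&(abs(P[...,0]-.55)<.05)&(abs(P[...,1]+.015)<.05)]@F; G[:,2]-=n0
    if len(G): print('green',len(G),G.mean(0),np.percentile(G[:,2],[5,50,95]), cv2.minAreaRect((G[:,:2]*1000).astype(np.float32)))
# generator outline from top -> yaw
d=ds['top'];P=cloud(d)
t=P[(abs(P[...,2]-.21)<.006)&(abs(P[...,0]-.55)<.2)&(abs(P[...,1]-.1)<.2)]
print('flat top',len(t),cv2.minAreaRect((t[:,:2]*1000).astype(np.float32)))
im=np.hstack([cv2.resize(ds['top']['image'][190:290,270:400],(520,400),interpolation=cv2.INTER_CUBIC),cv2.resize(ds['scene']['image'][140:210,310:370],None,fx=4.6,fy=4.6)[:400]][:1]); save(im,'crop1.png')
E
```

```text
plane [-0.3084 -0.4828  0.8196] tilt 34.95245141288517 2536 3746
yaw 57.43482285167283 offset -0.06611907211385067
top red n 86 w pct [0.0592 0.0621 0.0639 0.0653]
rect ((365.33612060546875, -339.9175720214844), (17.17527198791504, 51.09546661376953), 30.993154525756836) mean [ 0.3666 -0.3418]
green 62 [ 0.3134 -0.475   0.0181] [0.0107 0.0191 0.0223] ((308.56536865234375, -475.411376953125), (32.55834197998047, 24.39280891418457), 0.17436723411083221)
scene red n 37 w pct [0.0391 0.0572 0.0603 0.061 ]
rect ((373.5517578125, -341.92657470703125), (13.99958610534668, 44.69290542602539), 11.471923828125) mean [ 0.3758 -0.3504]
green 40 [ 0.3181 -0.4772  0.0142] [0.0087 0.0142 0.0189] ((314.90484619140625, -474.6053466796875), (22.807334899902344, 21.08606719970703), 47.050052642822266)
flat top 4592 ((563.1256103515625, 128.4405517578125), (235.07211303710938, 300.0509338378906), 57.473182678222656)
```

View pics/crop1.png

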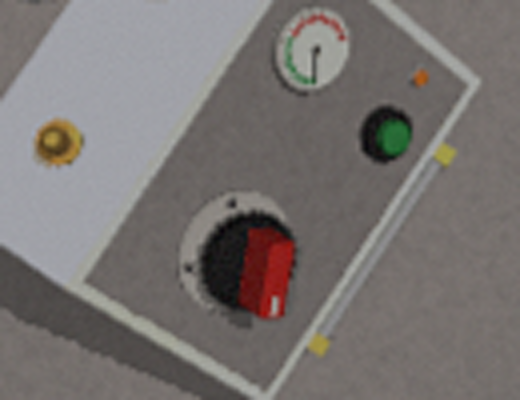

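```bash
cat >> h.py <<'E'
F=frame(np.radians(57.45)); AX=np.array([.366,-.340,-.0661]); BT=np.array([.314,-.475,-.0661])
def push(phi,r=.020,clear=.037,top=.064,gap=0.):
    """TCP (mm) and azimuth of push direction, tool's +-x face against the bar arm at angle phi (deg), pushing clockwise"""
    f=np.radians(phi); a=np.array([np.cos(f),np.sin(f),0]); d=np.array([np.sin(f),-np.cos(f),0])
    p=F@d; p[2]=0; p/=np.linalg.norm(p); q=np.array([-p[1],p[0],0])
    g=np.linspace(-1,1,57)
    B=np.array([AX+a*.028*i+d*.010*j+np.array([0,0,w]) for i in g for j in (-1,1) for w in np.linspace(.031,top,12)])@F.T
    B=B[:, :]; c=F@(AX+a*r-d*.025+[0,0,.05])
    cor=np.array([p*i*.011+q*j*.0145 for i in(-1,1) for j in(-1,1)])
    n=F[:,2]
    for _ in range(30):
        c[2]+=(clear+AX[2]-min((c+cor)@n))/n[2]
        k=(abs((B-c)@q)<.0145)&(B[:,2]>c[2])
        c+=p*(min(B[k]@p)-.011-c@p)
    return (c-p*gap)*1000, np.degrees(np.arctan2(p[1],p[0]))
E
python3 - <<'E'
from h import *
np.set_printoptions(precision=1,suppress=True)
for phi in range(125,-111,-15):
    print(phi,*push(phi))
print('gap',push(121,gap=.02))
print('cap',F@(AX+[0,0,.053])*1000,'btn',F@(BT+[0,0,.022])*1000)
E
```

```text
125 [438.2  49.1 171. ] 97.975006877533
110 [429.7  54.3 169.5] 81.40780363598567
95 [423.   62.3 169.3] 63.54658928215805
80 [418.4  70.9 173.6] 45.30157380057455
65 [416.8  80.2 180.6] 27.79786222495284
50 [419.2  89.2 187.7] 11.759458232909562
35 [424.7  96.3 193.9] -2.7135970437773786
20 [432.4 100.8 198.8] -15.948948380595208
5 [441.1 102.6 201.9] -28.451011560940707
-10 [448.4 103.2 205.5] -40.768500175720455
-25 [455.6 102.3 208.7] -53.45480181413586
-40 [462.8  99.5 210.3] -67.05143507889767
-55 [469.2  95.3 209.9] -82.02499312246701
-70 [474.5  90.3 207.7] -98.59219636401433
-85 [478.7  84.7 203.5] -116.45341071784196
-100 [481.1  77.8 201.3] -134.69842619942546
gap (array([437.1,  30.3, 170.5]), np.float64(93.71190555020122))
cap [452.   76.1 199.2] btn [552.4 -17.4 144. ]
```

>>> drive_tool(
  steps=[
    [1, 0, 0, 50, 0],
    [1, 0, 0, 100, -8],
    [1, 20, -43, 106, -16],
    [1, 40, -86, 106, -24],
    [1, 60, -130, 106, -32],
    [1, 80, -173, 106, -40],
    [1, 100, -216, 106, -48],
    [1, 120, -260, 106, -56],
    [1, 140, -303, 106, -63],
    [1, 160, -346, 106, -63],
  ],
  force=60,
)

```text
clock: 1.8
position: [0.3746, 0.1588, 0.2999]
tool_rot: [-2.143, -2.297, -0.002]
force: [1.5, -0.1, -0.1]
opening: 0.0
```

>>> drive_tool(
  steps=[
    [1, 20, -43, 0, 0],
    [1, 40, -86, 0, 0],
    [1, 63, -136, 0, 0],
    [1, 63, -136, 0, 0],
    [1, 63, -136, 0, 0],
    [1, 63, -136, -40, 0],
    [1, 63, -136, -80, 0],
    [1, 63, -136, -80, 0],
  ],
)

```text
clock: 2.6
position: [0.4304, 0.0265, 0.2139]
tool_rot: [-2.13, -2.296, 0.018]
force: [-0.6, 0.3, -0.5]
opening: 0.002
```

```bash
python3 - <<'E'
from h import *
np.set_printoptions(precision=4,suppress=True)
s=manip.sense();print(s['clock'],s['position'],s['joints'],s['force'],s['opening'],R.from_rotvec(s['tool_rot']).as_matrix()[:,0])
a=cap('scene');b=cap('top')
save(np.vstack([cv2.resize(a['image'][80:240,240:440],(600,300)),cv2.resize(b['image'][190:350,270:470],(600,300))]) if 0 else np.hstack([cv2.resize(a['image'][100:220,280:380],(400,480)),cv2.resize(b['image'][200:320,290:390],(400,480))]),'p2.png')
E
```

```text
2.6 [0.4304 0.0265 0.2139] [-0.6765  0.0628  0.613   1.7751 -0.0367  1.3303  0.0201] [-0.5883  0.2602 -0.5109] 0.0019153510262821423 [-0.0751  0.9972 -0.0003]
```

View pics/p2.png

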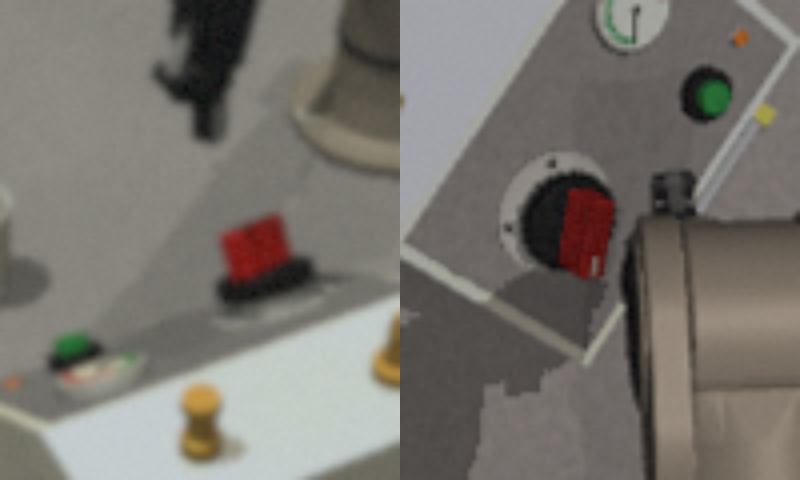

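>>> drive_tool(
  steps=[
    [1, 0, 0, 0, 0],
    [1, 0, 0, 0, 0],
    [1, 0, 0, 0, 0],
  ],
)

```text
clock: 3.0
position: [0.4386, 0.025, 0.2214]
tool_rot: [2.139, 2.298, 0.005]
force: [-0.1, 0.1, -0.0]
opening: -0.0
```

>>> drive_tool(
  steps=[
    [1, 0, 0, -25, 0],
    [1, 0, 0, -50, 0],
    [1, 0, 0, -50, 0],
    [1, 0, 10, -50, 0],
    [1, 0, 18, -50, 0],
    [1, 0, 18, -50, 0],
    [1, 0, 18, -50, 0],
  ],
)

```text
clock: 3.7
position: [0.4378, 0.0433, 0.1705]
tool_rot: [2.138, 2.3, 0.002]
force: [-0.1, -0.0, -0.6]
opening: 0.001
```

>>> drive_tool(
  steps=[
    [1, 0, 4, 0, 0],
    [1, -2, 8, 0, -3],
    [1, -4, 10, 0, -6],
    [1, -6, 11, 0, -9],
    [1, -8, 12, -1, -13],
    [1, -10, 14, -1, -18],
    [1, -10, 14, -1, -18],
    [1, -10, 14, -1, -18],
  ],
)

```text
clock: 4.5
position: [0.4272, 0.0566, 0.1688]
tool_rot: [2.472, 1.938, 0.001]
force: [-0.3, 0.9, -0.4]
opening: 0.003
```

```bash
cat >> h.py <<'E'
def look():
    b=cap('top'); P=cloud(b); im=b['image'].astype(int)
    red=(im[...,0]>110)&(im[...,1]<70)&(im[...,2]<70)&(b['depth']>0)&(abs(P[...,0]-.45)<.08)&(abs(P[...,1]-.075)<.08)
    L=P[red]@F-AX
    t=L[L[:,2]>.057]
    (c,(w,h),an)=cv2.minAreaRect((t[:,:2]*1000).astype(np.float32))
    print('bar n',len(t),'c',np.round(c,1),'size',round(w),round(h),'phi',round(an+(90 if h>w else 0),1))
    s=manip.sense(); f=F.T@s['force']; r=F.T@s['position']-AX
    print('t',s['clock'],'pos',np.round(s['position']*1000,1),'F uvn',np.round(f,1),'Mz',round(-(r[0]*f[1]-r[1]*f[0]),3),'q',np.round(s['joints'],2))
    return b
E
python3 -c "
from h import *
look()"
```

```text
bar n 1 c [  6.3 -24.9] size 0 0 phi 0.0
t 4.55 pos [427.3  56.6 168.7] F uvn [-0.5  0.4 -0.6] Mz 0.011 q [-0.74  0.08  0.61  1.87 -0.05  1.2  -0.35]
```

>>> drive_tool(
  steps=[
    [1, -2, 2, 0, -5],
    [1, -5, 5, 0, -12],
    [1, -6, 8, 1, -18],
    [1, -8, 11, 2, -24],
    [1, -9, 14, 4, -31],
    [1, -9, 14, 4, -31],
  ],
)

```text
clock: 5.15
position: [0.4183, 0.071, 0.1728]
tool_rot: [-2.9, -1.207, -0.001]
force: [-1.2, -0.1, 0.5]
opening: -0.0
```

```bash
python3 -c "
from h import *
b=look();a=cap('scene')
save(np.hstack([cv2.resize(a['image'][100:220,280:380],(400,480)),cv2.resize(b['image'][200:320,290:390],(400,480))]),'p3.png')"
```

```text
bar n 48 c [  6.4 -12.3] size 19 24 phi 124.3
t 5.2 pos [418.3  70.7 172.7] F uvn [ 0.  -0.   0.1] Mz -0.001 q [-0.79  0.06  0.62  1.88 -0.04  1.21 -0.94]
```

View pics/p3.png

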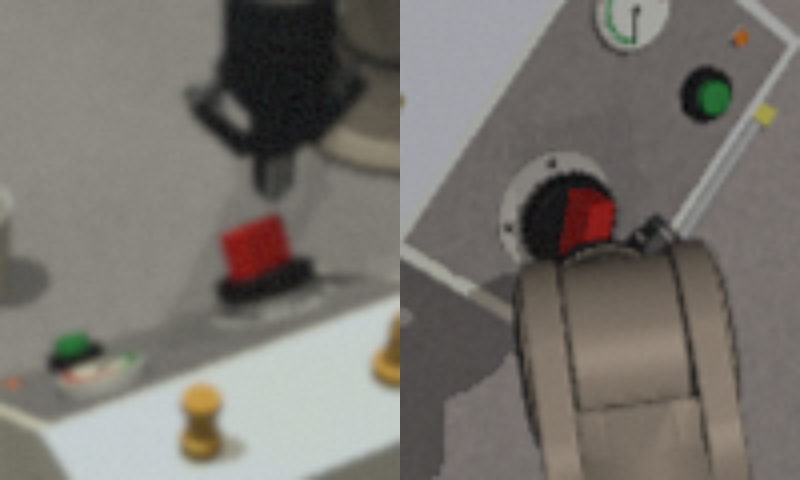

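```bash
python3 - <<'E'
from h import *
np.set_printoptions(precision=1,suppress=True)
d=dict(np.load('top0.npz'));P=cloud(d)
e=np.array([np.cos(np.radians(57.45)),np.sin(np.radians(57.45)),0]);v=F[:,1]
m=(abs(P[...,2]-.21)<.004)&(d['image'].min(2)>150)&(abs(P[...,0]-.55)<.2)&(abs(P[...,1]-.1)<.25)
t=P[m];print(len(t),'e',np.percentile(t@e,[1,3,50,97,99])*1000,'v',np.percentile(t@v,[1,3,50,97,99])*1000, 'z',np.median(t[:,2])*1000)
for c in('top','scene'):
    d=dict(np.load(c+'0.npz'));P=cloud(d);im=d['image'].astype(int)
    red=(im[...,0]>110)&(im[...,1]<70)&(im[...,2]<70)&(abs(P[...,0]-.45)<.08)&(abs(P[...,1]-.075)<.08)
    L=(P[red]@F-AX)*1000
    ys,xs=np.nonzero(red)
    print(c,len(L)); print(np.c_[xs,ys,L,im[red][:,:1]][::3 if c=='top' else 2])
# tool in scene
a=cap('scene');P=cloud(a);im=a['image'].astype(int)
s=manip.sense();T=s['position']
k=(im.max(2)<75)&(np.linalg.norm((P-T)[...,:2],axis=-1)<.04)&(P[...,2]>.1)&(P[...,2]<.23)
Q=P[k]*1000;print('tool pts',len(Q),'tcp',T*1000);o=np.argsort(Q[:,2])
ys,xs=np.nonzero(k);print(np.c_[xs,ys,Q][o][:40])
E
```

```text
3807 e [414.1 416.4 466.6 523.6 525.8] v [-551.7 -545.9 -403.2 -265.  -259.4] z 210.8954638166316
top 101
[[212.  168.  627.4 -16.4 863.7 144. ]
 [339.  251.   15.  -20.3  63.1 140. ]
 [342.  251.    6.5 -24.9  63.2 143. ]
 [339.  252.   14.8 -18.1  65.2 148. ]
 [342.  252.    2.9 -22.7  61.  146. ]
 [339.  253.   10.4 -15.8  62.  147. ]
 [342.  253.    1.8 -20.4  62.1 148. ]
 [339.  254.    6.5 -13.6  59.4 146. ]
 [342.  254.    0.2 -18.1  62.5 149. ]
 [339.  255.    6.1 -11.3  61.4 146. ]
 [342.  255.   -1.1 -15.9  63.3 127. ]
 [339.  256.    5.3  -9.   62.8 144. ]
 [342.  256.   -5.3 -13.6  60.4 117. ]
 [339.  257.    2.8  -6.7  62.1 144. ]
 [336.  258.    8.6   0.1  60.8 120. ]
 [339.  258.    2.4  -4.5  64.  145. ]
 [336.  259.    7.9   2.3  62.4 131. ]
 [339.  259.   -2.   -2.2  60.9 142. ]
 [336.  260.    5.5   4.6  61.7 138. ]
 [339.  260.   -1.5   0.1  63.9 142. ]
 [336.  261.    3.7   6.9  61.9 141. ]
 [339.  261.   -5.    2.4  61.8 139. ]
 [336.  262.    2.    9.2  62.1 141. ]
 [339.  262.   -5.7   4.7  63.4 142. ]
 [336.  263.    0.5  11.5  62.6 140. ]
 [339.  263.   -9.5
[... 4021 characters left out ...]
221.8]
 [346.  146.  425.7  69.5 221.9]
 [343.  145.  426.3  60.3 222.4]
 [345.  146.  428.5  67.8 223.1]
 [350.  146.  421.9  80.1 223.4]
 [347.  147.  430.5  75.1 223.8]
 [344.  146.  431.2  66.  224.3]
 [349.  146.  424.9  78.4 224.8]
 [351.  146.  422.2  83.3 224.8]
 [348.  146.  427.3  76.5 225.6]
 [352.  144.  414.2  82.3 226. ]
 [350.  145.  421.1  79.6 226.1]
 [345.  145.  428.   67.4 226.1]
 [343.  144.  426.8  60.4 226.2]
 [346.  145.  427.3  70.1 226.7]
 [347.  146.  430.2  74.8 227. ]
 [349.  145.  424.6  78.1 228. ]
 [343.  143.  425.3  59.5 228.4]
 [352.  143.  412.9  81.6 228.4]
 [344.  145.  432.1  66.3 228.5]
 [345.  144.  427.8  67.2 229.4]
 [348.  145.  427.8  76.6 229.5]]
```

```bash
python3 - <<'E'
from h import *
np.set_printoptions(precision=0,suppress=True)
a=cap('scene');P=cloud(a)*1000
for c in (344,347,350):
    for r in range(140,157): print(c,r,a['image'][r,c],P[r,c])
save(cv2.resize(a['image'][115:180,310:380],(700,590),interpolation=cv2.INTER_CUBIC)[:590],'p4.png')
E
```

```text
344 140 [35 34 34] [433.  66. 247.]
344 141 [33 32 32] [431.  65. 241.]
344 142 [28 31 31] [435.  67. 241.]
344 143 [37 36 35] [430.  65. 234.]
344 144 [37 38 38] [434.  67. 234.]
344 145 [46 45 42] [432.  66. 228.]
344 146 [55 53 51] [433.  67. 225.]
344 147 [69 67 67] [430.  65. 219.]
344 148 [89 88 85] [179. -58.  -2.]
344 149 [106 104  99] [186. -55.  -1.]
344 150 [117 116 111] [192. -52.  -0.]
344 151 [118 117 109] [200. -47.   3.]
344 152 [121 116 112] [200. -47.  -2.]
344 153 [118 110 105] [205. -45.  -2.]
344 154 [119  94  88] [429.  66. 194.]
344 155 [125  63  58] [444.  73. 204.]
344 156 [130  38  37] [455.  79. 211.]
347 140 [50 51 48] [428.  73. 245.]
347 141 [62 62 59] [428.  73. 242.]
347 142 [66 69 63] [428.  73. 239.]
347 143 [68 66 65] [426.  73. 234.]
347 144 [69 67 66] [427.  73. 231.]
347 145 [69 70 64] [429.  74. 229.]
347 146 [69 71 67] [429.  74. 226.]
347 147 [66 67 60] [429.  74. 223.]
347 148 [68 71 64] [428.  74. 218.]
347 149 [79 78 73] [429.  75. 215.]
347 150 [95 94 88] [426.  73. 209.]
347 151 [110 107 101] [188. -41.  -3.]
347 152 [115 107 104] [193. -38.  -3.]
347 153 [108  88  81] [427.  75. 200.]
347 154 [113  59  54] [437.  79. 205.]
347 155 [118  35  37] [440.  81. 204.]
347 156 [114  27  20] [442.  82. 202.]
350 140 [62 63 61] [423.  80. 245.]
350 141 [64 66 62] [424.  80. 242.]
350 142 [66 66 62] [423.  80. 238.]
350 143 [64 64 61] [423.  80. 235.]
350 144 [66 65 62] [422.  80. 230.]
350 145 [68 67 63] [426.  82. 230.]
350 146 [68 66 63] [423.  81. 224.]
350 147 [75 74 69] [423.  81. 220.]
350 148 [79 80 74] [424.  81. 218.]
350 149 [90 91 84] [424.  82. 215.]
350 150 [111 109 103] [181. -32.   0.]
350 151 [115 115 108] [183. -31.  -2.]
350 152 [115 107 103] [189. -28.  -2.]
350 153 [112  99  96] [423.  82. 200.]
350 154 [104  83  81] [426.  83. 199.]
350 155 [100  70  67] [427.  84. 197.]
350 156 [102  60  52] [429.  85. 195.]
```

View pics/p4.png

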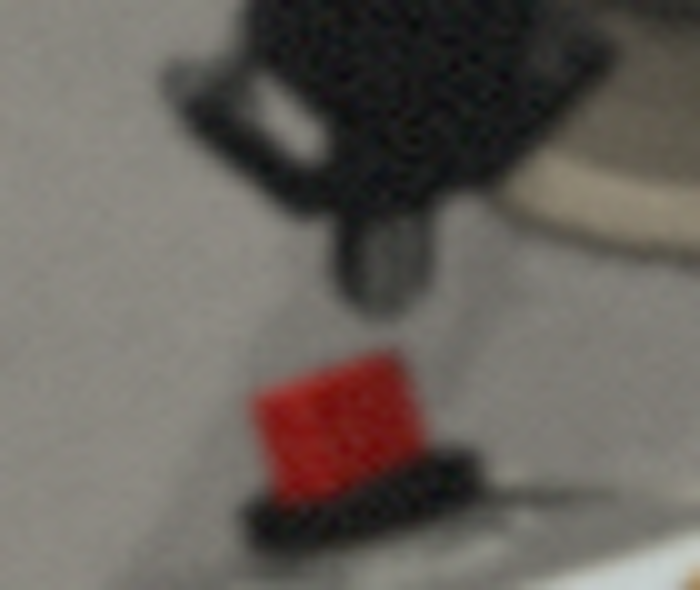

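```bash
python3 - <<'E'
from h import *
np.set_printoptions(precision=0,suppress=True)
for nm in('scene','top'):
    d=dict(np.load(nm+'0.npz'));P=cloud(d)*1000
    k=(np.linalg.norm(P[...,:2]-[214,507],axis=-1)<110)&(P[...,2]>60)&(P[...,2]<330)
    Q=P[k];Q=Q[np.argsort(Q[:,2])];print(nm,len(Q));print(Q[:24:2])
a=cap('scene');P=cloud(a)*1000;im=a['image'].max(2)
k=(np.linalg.norm(P[...,:2]-[420,72],axis=-1)<90)&(P[...,2]>214)&(P[...,2]<420)&(im<90)
Q=P[k]
for z in range(215,420,15):
    q=Q[(Q[:,2]>=z)&(Q[:,2]<z+15)]
    if len(q): print(z,len(q),q[:,:2].min(0),q[:,:2].max(0),q[:,:2].mean(0))
s=manip.sense();print(s['position'],s['opening'])
E
```

```text
scene 866
[[200. 464. 241.]
 [191. 469. 243.]
 [194. 467. 244.]
 [242. 545. 245.]
 [241. 547. 246.]
 [241. 542. 247.]
 [192. 468. 247.]
 [204. 460. 248.]
 [206. 457. 249.]
 [241. 546. 249.]
 [197. 466. 250.]
 [193. 467. 250.]]
top 446
[[228. 549. 245.]
 [242. 543. 249.]
 [232. 547. 250.]
 [207. 460. 251.]
 [242. 554. 252.]
 [240. 543. 252.]
 [243. 543. 253.]
 [231. 547. 255.]
 [233. 547. 255.]
 [201. 455. 256.]
 [208. 460. 256.]
 [208. 463. 257.]]
215 43 [411.  58.] [431.  85.] [424.  75.]
230 46 [412.  58.] [435.  85.] [425.  75.]
245 69 [402.  55.] [448. 102.] [422.  78.]
260 134 [383.  44.] [456. 110.] [420.  77.]
275 143 [383.  38.] [463. 115.] [422.  81.]
290 201 [371.  23.] [468. 120.] [426.  76.]
305 188 [379.  35.] [458. 111.] [428.  76.]
320 60 [393.  39.] [453. 104.] [435.  65.]
335 111 [405.  46.] [457. 108.] [444.  83.]
350 146 [406.  45.] [457. 109.] [444.  85.]
365 161 [410.  41.] [459. 109.] [444.  81.]
380 165 [395.  37.] [456. 109.] [438.  83.]
395 161 [405.  41.] [456. 108.] [443.  82.]
410 72 [405.  47.] [455. 108.] [438.  92.]
[0. 0. 0.] 1.6333762711216326e-05
```

```bash
cat >> h.py <<'E'
def body(phi,top=.064,lift=.035,**k):
    c,az=push(phi,**k); p=np.array([np.cos(np.radians(az)),np.sin(np.radians(az)),0]);q=np.array([-p[1],p[0],0]);f=np.radians(phi)
    a=np.array([np.cos(f),np.sin(f),0]); d=np.array([np.sin(f),-np.cos(f),0])
    B=np.array([AX+a*.028*i+d*.010*j+[0,0,top] for i in np.linspace(-1,1,15) for j in np.linspace(-1,1,9)])@F.T*1000-c
    m=(abs(B@p)<40)&(abs(B@q)<45)
    return c-[0,0,38],az+180,lift*1000-max(B[m][:,2]) if m.any() else None
E
python3 - <<'E'
from h import *
np.set_printoptions(precision=0,suppress=True)
for phi in range(-49,-200,-10): print(phi,*body(phi,clear=.037))
print(body(-59,clear=.037,gap=.018),body(121,clear=.037))
E
```

```text
-49 [467.  97. 172.] 104.1521254035271 22.1882572727788
-59 [471.  94. 171.] 93.71190555020121 23.08048907834663
-69 [474.  91. 170.] 82.55936258903319 23.539270946760894
-79 [477.  87. 168.] 70.79968024660822 23.614465909932562
-89 [480.  84. 164.] 58.670771245497946 22.466957505260552
-99 [481.  78. 163.] 46.506297688033015 20.332646558522356
-109 [481.  73. 162.] 34.64976207005378 16.16487794764126
-119 [480.  69. 160.] 23.36307094641694 12.103818036318245
-129 [479.  65. 158.] 12.778156504147034 7.951379492396995
-139 [477.  61. 155.] 2.902558119330621 3.89144032666411
-149 [474.  58. 152.] 353.65516801820763 -0.03986527569114173
-159 [471.  55. 149.] 344.9046187787403 -3.670165758389601
-169 [467.  53. 145.] 336.4966704960193 -6.8743981507575995
-179 [462.  52. 142.] 328.2691408696213 -9.491912240153596
-189 [459.  51. 141.] 320.0580288048588 -11.473100675071834
-199 [456.  49. 139.] 311.6992448243255 -13.255865664099503
(array([470., 112., 171.]), np.float64(93.71190555020121), np.float64(23.08048907834663)) (array([436.,  50., 133.]), np.float64(273.7119055502012), np.float64(-15.884247093015915))
```

>>> drive_tool(
  steps=[
    [1, 0, 0, 46, 0],
    [1, 0, 20, 46, 8],
    [1, 10, 43, 46, 16],
    [1, 51, 43, 46, 24],
    [1, 51, 43, 46, 32],
    [1, 51, 43, 46, 40],
    [1, 51, 43, 46, 49],
    [1, 51, 43, 22, 49],
    [1, 51, 43, -3, 49],
    [1, 51, 43, -3, 49],
  ],
)

```text
clock: 6.4
position: [0.4661, 0.1129, 0.1664]
tool_rot: [-2.138, -2.297, 0.011]
force: [-1.5, 0.8, 0.4]
opening: -0.001
```

>>> drive_tool(
  steps=[
    [1, 0, -5, 0, 0],
    [1, 0, -10, 0, 0],
    [1, 0, -14, 0, 0],
    [1, 0, -17, 0, 0],
    [1, 0, -20, 0, 0],
    [1, 0, -20, 0, 0],
    [1, 0, -20, 0, 0],
  ],
)

```text
clock: 7.1
position: [0.4691, 0.0937, 0.1697]
tool_rot: [-2.14, -2.3, -0.0]
force: [-0.3, 0.9, 0.1]
opening: -0.0
```

```bash
python3 -c "
from h import *
b=look();a=cap('scene')
save(np.hstack([cv2.resize(a['image'][100:220,280:380],(400,480)),cv2.resize(b['image'][200:320,290:390],(400,480))]),'p5.png')"
```

```text
bar n 0 c [0. 0.] size 0 0 phi 0.0
t 7.15 pos [469.1  93.9 169.6] F uvn [0.3 0.1 0. ] Mz -0.002 q [-0.71  0.19  0.56  1.76 -0.11  1.22 -0.05]
```

View pics/p5.png

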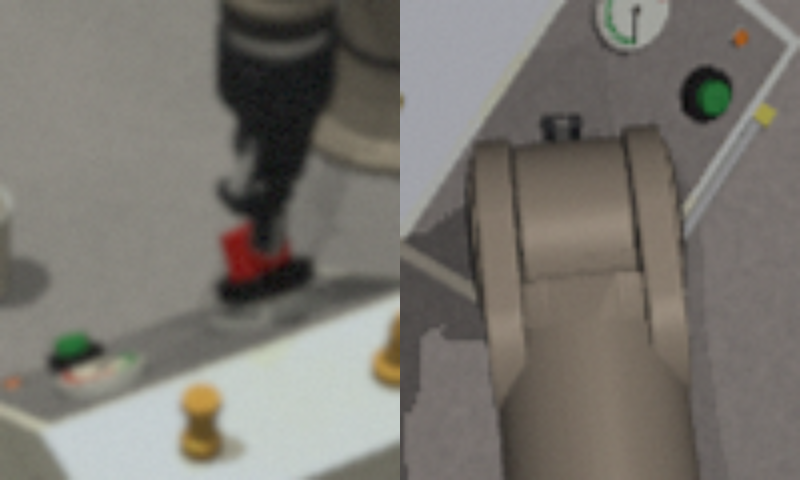

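>>> drive_tool(
  steps=[
    [1, 1, -2, 0, -5],
    [1, 3, -4, -1, -11],
    [1, 5, -6, -2, -17],
    [1, 7, -8, -3, -23],
    [1, 9, -10, -5, -30],
    [1, 10, -13, -7, -37],
    [1, 10, -13, -7, -37],
    [1, 10, -13, -7, -37],
  ],
)

```text
clock: 8.0
position: [0.4803, 0.0828, 0.1636]
tool_rot: [-2.756, -1.507, -0.006]
force: [3.2, 3.5, 4.3]
opening: -0.003
```

```bash
cat >> h.py <<'E'
def red_scene():
    a=cap('scene');P=cloud(a);im=a['image'].astype(int)
    k=(im[...,0]>95)&(im[...,1]<65)&(im[...,2]<65)&(abs(P[...,0]-.45)<.08)&(abs(P[...,1]-.075)<.08)
    L=(P[k]@F-AX)*1000; L=L[(L[:,2]>33)&(L[:,2]<68)]
    # side-face direction via plane-fit in uv (ransac line)
    best=0;rng=np.random.default_rng(1);uv=L[:,:2]
    for _ in range(600):
        i,j=rng.choice(len(uv),2,False);t=uv[j]-uv[i];l=np.hypot(*t)
        if l<15: continue
        t/=l;m=abs((uv-uv[i])@[-t[1],t[0]])<2
        if m.sum()>best: best=m.sum();M=m
    q=uv[M];c=q.mean(0);t=np.linalg.svd(q-c)[2][0]
    print('scene red',len(L),'inl',best,'c',np.round(c,1),'dir',round(np.degrees(np.arctan2(t[1],t[0]))%180,1),'dist',round(float(c@[-t[1],t[0]]),1))
    return a
E
python3 -c "
from h import *
look();a=red_scene()
P=0"
```

```text
bar n 0 c [0. 0.] size 0 0 phi 0.0
t 8.05 pos [480.2  82.6 163.5] F uvn [5.9 1.1 0.1] Mz -0.116 q [-0.75  0.23  0.65  1.75 -0.15  1.21 -0.63]
scene red 28 inl 21 c [-0.   9.3] dir 89.6 dist -0.1
```

>>> drive_tool(
  steps=[
    [1, 0, -2, 0, -5],
    [1, 1, -4, -1, -10],
    [1, 1, -6, -2, -16],
    [1, 1, -8, -3, -22],
    [1, 1, -10, -3, -28],
    [1, 0, -12, -4, -34],
    [1, 0, -12, -4, -34],
    [1, 0, -12, -4, -34],
  ],
)

```text
clock: 8.9
position: [0.4828, 0.0697, 0.1594]
tool_rot: [3.077, 0.632, 0.013]
force: [7.9, 3.6, 0.5]
opening: 0.001
```

```bash
python3 -c "
from h import *
look();a=red_scene()"
```

```text
bar n 0 c [0. 0.] size 0 0 phi 0.0
t 8.95 pos [482.8  69.7 159.4] F uvn [ 6.3 -4.6 -4.3] Mz -0.25 q [-0.81  0.24  0.76  1.76 -0.18  1.2  -1.17]
scene red 94 inl 72 c [7.2 7.1] dir 80.5 dist 6.0
```

>>> drive_tool(
  steps=[
    [1, 0, -2, -1, -5],
    [1, 0, -4, -2, -10],
    [1, -1, -6, -3, -15],
    [1, -2, -8, -4, -20],
    [1, -3, -9, -5, -24],
    [1, -5, -11, -6, -28],
    [1, -5, -11, -6, -28],
    [1, -5, -11, -6, -28],
  ],
)

```text
clock: 9.8
position: [0.4776, 0.0555, 0.1536]
tool_rot: [3.136, -0.135, 0.012]
force: [7.1, 0.7, 1.0]
opening: -0.002
```

```bash
sed -i "s/r=F.T@s\['position'\]-AX/r=F.T@(s['position']+[0,0,.05])-AX/" h.py; python3 -c "
from h import *
look();a=red_scene()"
```

```text
bar n 0 c [0. 0.] size 0 0 phi 0.0
t 9.85 pos [477.6  55.6 153.6] F uvn [ 3.3 -5.3 -0.4] Mz -0.109 q [-0.86  0.24  0.85  1.79 -0.19  1.19 -1.61]
scene red 128 inl 89 c [7.8 1.5] dir 53.6 dist 5.4
```

>>> drive_tool(
  steps=[
    [1, -2, -1, 0, -4],
    [1, -4, -2, 0, -8],
    [1, -6, -3, 0, -12],
    [1, -8, -4, -1, -16],
    [1, -10, -5, -2, -20],
    [1, -12, -5, -2, -22],
    [1, -12, -5, -2, -22],
    [1, -12, -5, -2, -22],
  ],
)

```text
clock: 10.7
position: [0.4657, 0.0494, 0.151]
tool_rot: [3.052, -0.732, 0.014]
force: [8.1, -0.6, -2.7]
opening: 0.0
```

```bash
python3 -c "
from h import *
look();a=red_scene()"
```

```text
bar n 0 c [0. 0.] size 0 0 phi 0.0
t 10.75 pos [465.6  49.4 151. ] F uvn [ 0.8 -7.4 -3.6] Mz -0.106 q [-0.93  0.23  0.93  1.83 -0.19  1.18 -1.98]
scene red 52 inl 32 c [21.9  8.1] dir 115.7 dist -23.3
```

```bash
python3 - <<'E'
from h import *
np.set_printoptions(precision=0,suppress=True)
for phi in (40,30,20,10,0,-10,-20,-30,-40): print(phi,*body(phi,clear=.039))
print('pre',body(26,clear=.039,gap=.02))
E
```

```text
40 [423.  94. 156.] 181.95143507889767 5.226177168643886
30 [427.  98. 160.] 172.76018811253002 8.189830612738547
20 [432. 101. 163.] 164.0510516194048 10.967853994546857
10 [438. 102. 166.] 155.66850017572045 13.482739712558327
0 [444. 103. 167.] 147.45 15.669573046875001
-10 [449. 103. 170.] 139.23149982427955 17.847224279500523
-20 [453. 102. 172.] 130.84894838059523 19.892264139347645
-30 [458. 101. 174.] 122.13981188746999 21.701616523194502
-40 [463.  99. 174.] 112.94856492110233 23.176777632444725
pre (array([409., 103., 161.]), np.float64(169.22712126874887), np.float64(12.471219865683139))
```

>>> drive_tool(
  steps=[
    [1, 8, -5, 0, 0],
    [1, 12, -7, 30, 0],
    [1, 12, -7, 70, 0],
    [1, 12, -7, 100, 8],
    [1, 12, -7, 100, 16],
    [1, 12, -7, 100, 24],
    [1, 12, -7, 100, 32],
    [1, 12, -7, 100, 40],
    [1, 12, -7, 100, 48],
    [1, 12, -7, 100, 56],
  ],
)

```text
clock: 11.8
position: [0.4724, 0.0439, 0.2494]
tool_rot: [3.038, 0.797, -0.008]
force: [0.4, -0.9, 0.6]
opening: 0.0
```

>>> drive_tool(
  steps=[
    [1, 0, 0, 0, 8],
    [1, -10, 20, 0, 16],
    [1, -30, 40, 0, 24],
    [1, -50, 57, 0, 32],
    [1, -66, 57, 0, 40],
    [1, -66, 57, 0, 48],
    [1, -66, 57, 0, 56],
    [1, -66, 57, 0, 64],
    [1, -66, 57, 0, 72],
    [1, -66, 57, 0, 80],
  ],
)

```text
clock: 12.8
position: [0.4068, 0.1007, 0.2494]
tool_rot: [-1.815, -2.563, 0.008]
force: [-0.4, 0.0, -0.4]
opening: -0.002
```

>>> drive_tool(
  steps=[
    [1, 0, 0, 0, 8],
    [1, 0, 0, 0, 16],
    [1, 0, 0, 0, 24],
    [1, 0, 0, 0, 32],
    [1, 0, 0, 0, 40],
    [1, 0, 0, 0, 48],
    [1, 0, 0, 0, 56],
    [1, 0, 0, 0, 59],
    [1, 0, 0, 0, 59],
    [1, 0, 0, 0, 59],
  ],
)

```text
clock: 13.8
position: [0.4074, 0.1015, 0.2499]
tool_rot: [-0.328, -3.122, 0.003]
force: [0.5, 1.1, 0.3]
opening: 0.004
```

```bash
python3 -c "
from h import *
look();a=red_scene();print(R.from_rotvec(manip.sense()['tool_rot']).as_matrix()[:2,0])"
```

```text
bar n 94 c [-1.1 -0.1] size 54 19 phi 21.5
t 13.85 pos [407.5 101.8 250.1] F uvn [-0.1 -0.2  0.9] Mz 0.009 q [-0.95 -0.    0.67  1.74  0.    1.4   1.08]
scene red 158 inl 108 c [ 2.6 -6.7] dir 23.8 dist 7.1
[-0.9782561   0.20739815]
```

>>> drive_tool(
  steps=[
    [1, 0, 0, -45, 0],
    [1, 0, 0, -88, 0],
    [1, 0, 0, -88, 0],
    [1, 10, 0, -88, -1],
    [1, 18, 0, -87, -3],
    [1, 24, 0, -86, -6],
    [1, 28, 0, -84, -10],
    [1, 32, 0, -83, -14],
    [1, 36, 1, -83, -19],
    [1, 36, 1, -83, -19],
  ],
)

```text
clock: 14.9
position: [0.4443, 0.1049, 0.1695]
tool_rot: [-0.84, -3.026, -0.002]
force: [-4.7, 1.3, 1.7]
opening: 0.0
```

```bash
python3 -c "
from h import *
look();a=red_scene()"
```

```text
bar n 0 c [0. 0.] size 0 0 phi 0.0
t 14.95 pos [444.3 104.8 169.5] F uvn [-1.4  5.   2.8] Mz -0.171 q [-0.91  0.16  0.73  1.81 -0.11  1.22  0.88]
scene red 115 inl 68 c [ 3.9 -8.2] dir 4.8 dist -8.5
```

>>> drive_tool(
  steps=[
    [1, 2, 0, 1, -4],
    [1, 5, 0, 3, -8],
    [1, 7, -1, 4, -13],
    [1, 9, -1, 5, -17],
    [1, 11, -2, 6, -21],
    [1, 13, -3, 7, -25],
    [1, 13, -3, 7, -25],
  ],
)

```text
clock: 15.7
position: [0.454, 0.1063, 0.1749]
tool_rot: [-1.466, -2.768, -0.004]
force: [-7.4, 7.0, -2.1]
opening: 0.002
```

```bash
python3 -c "
from h import *
look();a=red_scene()"
```

```text
bar n 0 c [0. 0.] size 0 0 phi 0.0
t 15.75 pos [454.  106.3 174.9] F uvn [ 0.5 10.5 -3.5] Mz -0.376 q [-0.94  0.19  0.79  1.78 -0.15  1.24  0.49]
scene red 88 inl 43 c [24.  -1.2] dir 96.4 dist -23.7
```

>>> drive_tool(
  steps=[
    [1, 2, 0, 1, -3],
    [1, 3, -1, 1, -6],
    [1, 3, -1, 1, -6],
  ],
)

```text
clock: 16.1
position: [0.4566, 0.1059, 0.1758]
tool_rot: [-1.607, -2.687, -0.004]
force: [-7.7, 8.0, -3.0]
opening: -0.001
```

```bash
python3 -c "
from h import *
look();a=red_scene()
save(cv2.resize(a['image'][120:185,310:380],(700,590),interpolation=cv2.INTER_CUBIC),'p6.png')"
```

```text
bar n 0 c [0. 0.] size 0 0 phi 0.0
t 16.15 pos [456.7 106.  175.8] F uvn [ 0.4 11.4 -3.7] Mz -0.428 q [-0.94  0.2   0.81  1.77 -0.16  1.25  0.4 ]
scene red 87 inl 43 c [ 6.6 -8.5] dir 179.6 dist -8.5
```

View pics/p6.png

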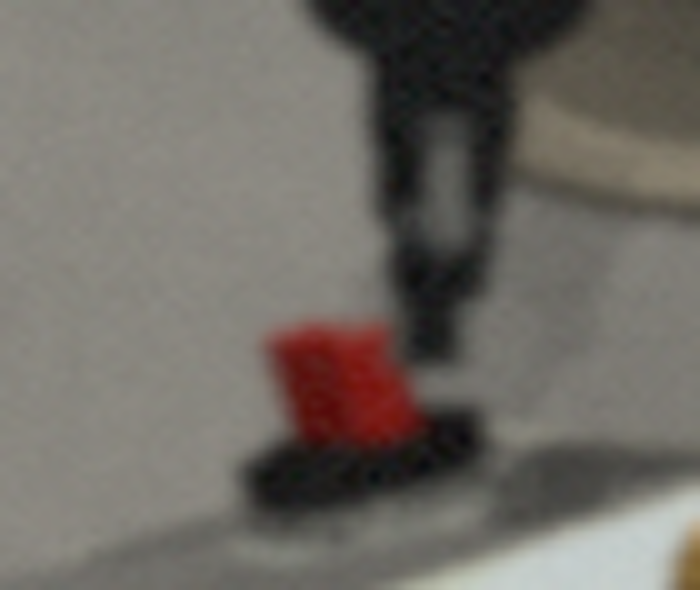

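>>> drive_tool(
  steps=[
    [1, 1, -3, -1, 0],
    [1, 3, -6, -2, 0],
    [1, 4, -9, -3, -2],
    [1, 4, -9, -3, -2],
  ],
)

```text
clock: 16.6
position: [0.4678, 0.0964, 0.1758]
tool_rot: [1.657, 2.666, 0.017]
force: [0.0, 4.0, 0.2]
opening: -0.003
```

```bash
python3 -c "
from h import *
look();a=red_scene()"
```

```text
bar n 0 c [0. 0.] size 0 0 phi 0.0
t 16.65 pos [467.9  94.8 175.7] F uvn [ 2.9  1.  -0.5] Mz -0.046 q [-0.93  0.21  0.82  1.76 -0.16  1.23  0.39]
scene red 59 inl 41 c [ 17.3 -16.2] dir 50.1 dist 23.7
```

>>> drive_tool(
  steps=[
    [1, 3, 12, 4, 0],
    [1, 3, 16, 50, 0],
    [1, 3, 10, 95, 0],
    [1, 50, -40, 95, 0],
    [1, 80, -80, 95, 0],
    [1, 88, -106, 95, 0],
    [1, 88, -106, 95, 0],
    [1, 88, -106, 95, 0],
  ],
)

```text
clock: 17.5
position: [0.5527, -0.0176, 0.2681]
tool_rot: [1.668, 2.66, -0.002]
force: [-1.1, 0.9, -0.0]
opening: -0.002
```

```bash
python3 -c "
from h import *
b=look();a=red_scene();print(manip.sense()['position'],R.from_rotvec(manip.sense()['tool_rot']).as_matrix()[:2,0])
save(np.hstack([cv2.resize(a['image'][100:220,280:380],(400,480)),cv2.resize(b['image'][200:320,290:390],(400,480))]),'p7.png')"
```

```text
bar n 45 c [-9.8  3.5] size 15 37 phi 116.2
t 17.55 pos [552.5 -15.3 268. ] F uvn [ 0.9 -0.2  0.1] Mz -0.111 q [-0.62  0.37  0.89  1.38 -0.28  1.52  0.7 ]
scene red 79 inl 48 c [ 16.9 -17.1] dir 51.6 dist -23.9
[ 0.55234382 -0.0140017   0.26785956] [-0.44129332  0.89736287]
```

View pics/p7.png

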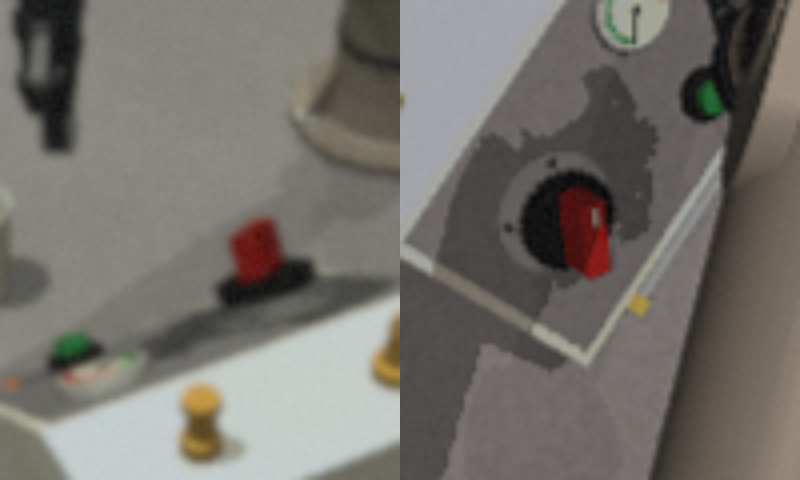

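>>> drive_tool(
  steps=[
    [1, -20, 40, 0, 5],
    [1, -50, 85, 0, 5],
    [1, -86, 126, 0, 5],
    [1, -88, 128, 0, 5],
    [1, -88, 128, 0, 5],
    [1, -88, 128, -48, 5],
    [1, -88, 128, -94, 5],
    [1, -88, 118, -94, 5],
    [1, -87, 111, -94, 5],
    [1, -87, 111, -94, 5],
  ],
)

```text
clock: 18.6
position: [0.4675, 0.0942, 0.1764]
tool_rot: [1.548, 2.73, 0.006]
force: [-0.7, 0.7, -0.5]
opening: -0.004
```

>>> drive_tool(
  steps=[
    [1, 1, -3, 0, 0],
    [1, 2, -6, 0, 0],
    [1, 2, -6, 0, 0],
    [1, 2, -6, 0, 0],
  ],
)

```text
clock: 19.0
position: [0.4685, 0.0923, 0.1755]
tool_rot: [1.541, 2.737, 0.008]
force: [-1.7, 4.9, 3.5]
opening: -0.005
```

```bash
python3 -c "
from h import *
look();a=red_scene()"
```

```text
bar n 0 c [0. 0.] size 0 0 phi 0.0
t 19.05 pos [468.5  92.1 175.4] F uvn [5.3 3.9 2.4] Mz -0.16 q [-0.94  0.21  0.84  1.76 -0.17  1.24  0.5 ]
scene red 52 inl 36 c [ 16.6 -16.5] dir 35.2 dist -23.0
```

>>> drive_tool(
  steps=[
    [1, 1, -3, 0, 0],
    [1, 2, -5, 0, 0],
    [1, 2, -5, 0, 0],
    [1, 2, -5, 0, 0],
  ],
)

```text
clock: 19.5
position: [0.4691, 0.0906, 0.1751]
tool_rot: [-1.537, -2.736, -0.012]
force: [-3.5, 10.8, 5.6]
opening: 0.001
```

```bash
python3 -c "
from h import *
look();a=red_scene()"
```

```text
bar n 0 c [0. 0.] size 0 0 phi 0.0
t 19.55 pos [469.1  90.6 175.1] F uvn [8.5 7.8 0.8] Mz -0.311 q [-0.93  0.22  0.84  1.76 -0.18  1.24  0.51]
scene red 47 inl 35 c [ 14.7 -19.3] dir 32.9 dist -24.2
```

>>> drive_tool(
  steps=[
    [1, -3, 14, 0, 0],
    [1, -3, 18, 4, 0],
    [1, -3, 18, 50, -8],
    [1, -3, 18, 98, -16],
    [1, 20, -20, 98, -24],
    [1, 45, -65, 98, -32],
    [1, 72, -110, 98, -40],
    [1, 72, -119, 98, -48],
    [1, 72, -119, 70, -56],
    [1, 72, -119, 30, -64],
  ],
)

```text
clock: 20.6
position: [0.5435, -0.0385, 0.2056]
tool_rot: [2.761, 1.486, 0.007]
force: [0.2, 0.3, -0.9]
opening: -0.003
```

>>> drive_tool(
  steps=[
    [1, 0, 0, -30, 0],
    [1, 0, 0, -60, 0],
    [1, 0, 0, -60, 0],
    [1, 0, 0, -60, 0],
  ],
)

```text
clock: 21.0
position: [0.5414, -0.0355, 0.1444]
tool_rot: [2.758, 1.5, -0.001]
force: [0.6, -0.7, 0.6]
opening: 0.0
```

```bash
python3 -c "
from h import *
s=manip.sense();print(s['position'],s['force'],R.from_rotvec(s['tool_rot']).as_matrix()[:2,0])
b=look();a=red_scene();P=cloud(a);im=a['image'].astype(int)
g=(im[...,1]>im[...,0]+25)&(im[...,1]>im[...,2]+15)&(abs(P[...,0]-.55)<.05)&(abs(P[...,1]+.015)<.05)
print('green rel',np.round(np.percentile((P[g]@F-BT)*1000,[10,50,90],axis=0),1))
k=(im.max(2)<90)&(np.linalg.norm(P[...,:2]-s['position'][:2],axis=-1)<.03)&(P[...,2]>s['position'][2]+.015)
Q=P[k];Q=Q[np.argsort(Q[:,2])]*1000;print(Q[:10].round(0))
save(cv2.resize(a['image'][130:210,260:350],(720,600),interpolation=cv2.INTER_CUBIC),'p8.png')"
```

```text
[ 0.54139136 -0.03552829  0.14443919] [ 0.64297605 -0.71992645  0.55302846] [0.54366446 0.83930164]
bar n 0 c [0. 0.] size 0 0 phi 0.0
t 21.05 pos [542.3 -35.6 145.4] F uvn [-0.8 -0.7  1.1] Mz 0.077 q [-0.71  0.49  1.06  1.64 -0.44  1.28 -0.14]
scene red 70 inl 45 c [ 15.9 -17.1] dir 46.5 dist 23.3
green rel [[ 1.9 -9.   8.9]
 [ 5.4 -2.2 13.1]
 [10.4  4.5 18.3]]
[[548. -38. 184.]
 [552. -32. 186.]
 [550. -33. 187.]
 [549. -27. 189.]
 [551. -29. 189.]
 [553. -38. 191.]
 [549. -30. 192.]
 [551. -32. 192.]
 [549. -27. 192.]
 [537. -24. 192.]]
```

View pics/p8.png

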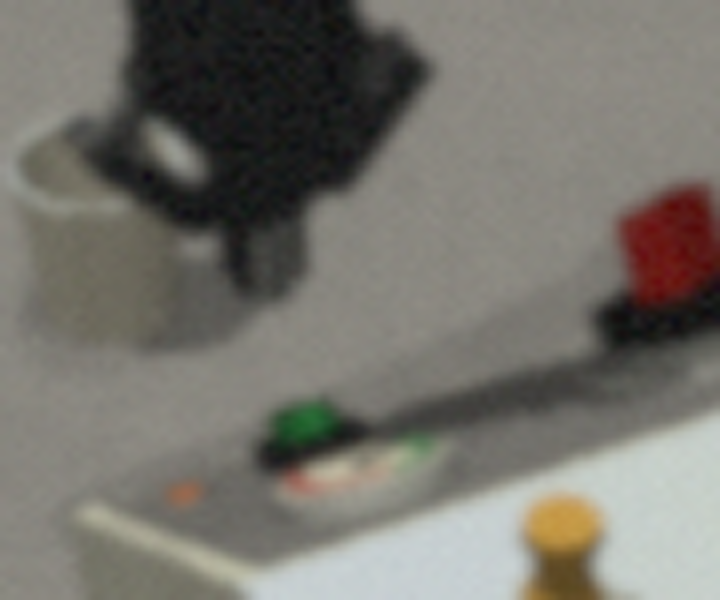

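>>> drive_tool(
  steps=[
    [1, 0, 3, -22, 0],
    [1, 2, 6, -27, 0],
    [1, 4, 9, -32, 0],
    [1, 5, 11, -35, 0],
    [1, 6, 12, -38, 0],
    [1, 6, 12, -38, 0],
    [1, 6, 12, -38, 0],
  ],
)

```text
clock: 21.8
position: [0.5472, -0.0226, 0.1059]
tool_rot: [2.759, 1.501, 0.0]
force: [1.4, -0.2, -0.4]
opening: -0.001
```

>>> drive_tool(
  steps=[
    [1, 1, 1, -2, 0],
    [1, 1, 2, -3, 0],
    [1, 1, 2, -3, 0],
    [1, 1, 2, -3, 0],
  ],
)

```text
clock: 22.2
position: [0.5486, -0.0213, 0.1032]
tool_rot: [2.759, 1.5, 0.001]
force: [0.4, -2.0, 2.4]
opening: -0.002
```

>>> drive_tool(
  steps=[
    [1, 1, 1, -2, 0],
    [1, 1, 2, -4, 0],
    [1, 2, 3, -5, 0],
    [1, 2, 3, -5, 0],
    [1, 2, 3, -5, 0],
  ],
)

```text
clock: 22.7
position: [0.55, -0.0193, 0.0995]
tool_rot: [2.759, 1.499, -0.001]
force: [-4.8, -2.7, 12.7]
opening: 0.0
```

>>> drive_tool(
  steps=[
    [1, 1, 1, -2, 0],
    [1, 1, 2, -4, 0],
    [1, 1, 2, -4, 0],
    [1, 1, 2, -4, 0],
  ],
)

```text
clock: 23.1
position: [0.5502, -0.0192, 0.099]
tool_rot: [2.761, 1.497, -0.001]
force: [-12.0, -3.9, 31.9]
opening: -0.001
```

```bash
python3 -c "
from h import *
a=manip.capture('scene');P=cloud(a);im=a['image'].astype(int)
g=(im[...,1]>im[...,0]+15)&(im[...,1]>im[...,2]+10)&(abs(P[...,0]-.55)<.05)&(abs(P[...,1]+.015)<.05)
print(g.sum(),'green rel',np.round(np.percentile((P[g]@F-BT)*1000,[10,50,90],axis=0),1))
save(cv2.resize(a['image'][130:210,260:350],(720,600),interpolation=cv2.INTER_CUBIC),'p9.png')"
```

```text
13 green rel [[ 1.8 -8.   0.4]
 [ 8.1 -2.9  9.5]
 [17.5 24.3 11.8]]
```

View pics/p9.png

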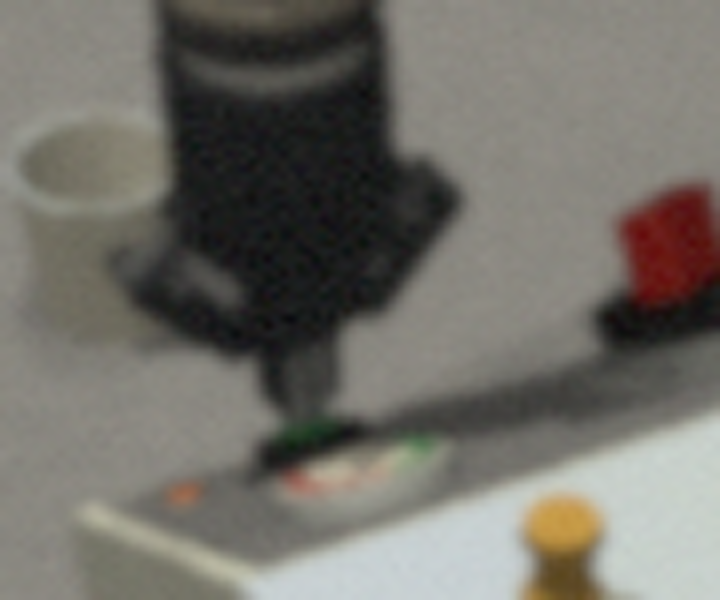

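The picture shows the fingertip at (300,410) on the button, and only a thin strip of green is still proud of the collar, so the button is pressed in. I'll let go and retract.

>>> drive_tool(
  steps=[
    [1, -2, -3, 5, 0],
    [1, -5, -8, 14, 0],
    [1, -10, -16, 30, 0],
    [1, -10, -16, 80, 0],
    [1, -10, -16, 130, 0],
    [1, -30, -60, 150, 0],
    [1, -50, -105, 150, 0],
    [1, -70, -150, 150, 0],
    [1, -70, -150, 150, 0],
    [1, -70, -150, 150, 0],
  ],
)

```text
clock: 24.15
position: [0.4799, -0.1663, 0.2439]
tool_rot: [-2.761, -1.495, -0.002]
force: [0.5, 0.4, 0.0]
opening: 0.0
```

```bash
python3 - <<'E'
from h import *
np.set_printoptions(precision=3,suppress=True)
b=look();a=red_scene();P=cloud(a);im=a['image'].astype(int)
g=(im[...,1]>im[...,0]+25)&(im[...,1]>im[...,2]+15)&(abs(P[...,0]-.55)<.05)&(abs(P[...,1]+.015)<.05)
print(g.sum(),'green rel',np.round(np.percentile((P[g]@F-BT)*1000,[10,50,90],axis=0),1))
for c,d in(('scene',a),('top',b)):
  for n in('flask','cup','reagent_bottle'):
    for r in manip.place_of(c,n)[:3]: print(c,n,round(r['conf'],2),r['point'])
save(np.hstack([cv2.resize(a['image'][100:220,250:370],(400,400)),cv2.resize(b['image'][190:310,290:410],(400,400))]),'p10.png')
E
```

```text
bar n 93 c [-0.5 -0.5] size 18 54 phi 132.6
t 24.2 pos [ 480.9 -164.3  243.5] F uvn [0.6 0.1 0.1] Mz -0.073 q [-0.57  0.34  1.15  1.56 -0.31  1.45  0.03]
scene red 113 inl 64 c [9.1 0.6] dir 132.8 dist 7.1
39 green rel [[-2.9 -9.7  9.3]
 [ 5.8 -2.8 14.7]
 [10.4  5.5 19.1]]
scene flask 0.92 [363.0, 294.5]
scene flask 0.86 [490.2, 283.3]
scene flask 0.65 [423.4, 331.0]
scene cup 0.81 [276.2, 170.2]
scene reagent_bottle 0.68 [405.8, 275.8]
top flask 0.96 [227.8, 172.0]
top flask 0.86 [192.5, 235.3]
top flask 0.82 [277.8, 175.7]
top cup 0.65 [421.2, 270.7]
top reagent_bottle 0.87 [258.3, 211.2]
```

View pics/p10.png

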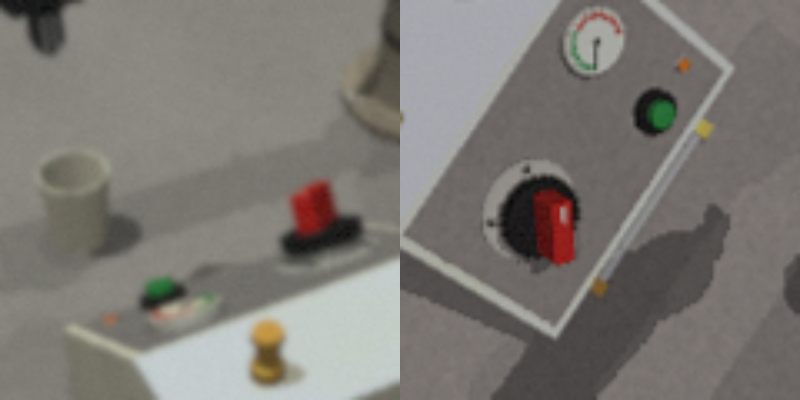

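```bash
python3 -c "
from h import *
print(manip.close_job())"
```

```text
the job is handed in; nothing more can be done
None
```

The cap is screwed home with one click of its limiter, and the start button was then pressed fully in and released. I handed the job in at about 24 s of the 69 s allowed.

- **Cap:** I turned it with the shut fingers, pushing sideways on the grip bar because the tool cannot tilt.
  - It turned about 120° (2.1 rad) at roughly 0.15 N m. The moment then rose to about 0.4 N m with the bar nearly still, and the bar jumped forward.
  - It now rests about 46° past where it stopped turning, which matches one 45° lobe and so one click. That count comes from the angle, as I had no direct click reading.
  - A second push to about 0.3 N m barely moved the bar, so the bung is home.
- **Button:** It travelled about 6 mm to a hard stop at 34 N. The camera showed it nearly level with its collar, then back out after I let go.
- **Flask, cup and bottle:** I never touched them, and the camera found them within about 3 pixels of where they started.

**What disagreed:**
- **Fingertip height:** Both cameras put the real fingertips about 38 mm above the stated tool point. My first sweep at the cap therefore passed over it without touching. I shifted all later moves by that amount, and the contacts then agreed with it.
- **Bar angle:** One partly hidden, shaded reading from the top camera was about 20° off. The last clear readings from both cameras agreed at 132.7°.

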